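# Ready the telescopic lint brush

## Robot

A 6-joint arm with a two-finger parallel gripper is mounted at the origin on the work surface. World frame = base frame: x ahead of the robot, y to its left, z up, the work surface at z = 0. Lengths are in mm, angles in degrees, forces in N, time in s.
With the tool pointing down it reaches from about 300 to 850 mm from the base axis. Payload 4.2 kg.
Tool frame: the origin (TCP) lies midway between the tips of the shut fingers; the grasp point (between the pads) lies env.hold_point_z behind it (env.hold_point_z is the distance from the TCP to the grasp point, in mm); z points along the fingers, y is the line along which they close (so a half turn about z gives the same grasp; the last joint's range is limited). The gripper opens to 91 mm and grips with 3 to 60 N. Pads are 32 mm wide; open, the fingers measure 118 mm over their backs; the gripper's body (76 mm by 178 mm) begins 60 mm behind the grasp point.
Start: joints at [-73.453, 18.312, 89.639, -0, 72.044, -1.146], TCP at [174.755, -547.817, 213.976] pointing down, gripper open.
Joint ranges: [-177.97, 177.97], [-48.28, 115.42], [12.27, 149.76], [-77.06, 257.06], [2.81, 150.46], [-146.56, 146.56]. Speed limits (degrees/s): [147.25, 147.25, 180, 180, 180, 180].

## Interface

Orientations are given as [roll, pitch, yaw] about the fixed x, y, z axes, in that order (R = Rz(yaw) Ry(pitch) Rx(roll)).
In Python, from workcell import env, viewer, spotter gives the robot as it stands.
- The arm moves only by the tool apply_moves, never from a script. Its arguments are lists of equal length, an entry for each row: "delta_pos": the shift along the world's x, y, z normalised to -1 to 1, where 1 is 120 mm, a list of three; "rot": the turn, a rotation vector about the world's x, y, z normalised to -1 to 1, where 1 is 1.5 rad, a list of three; "hand": the opening, from 0 (shut) to 1 (fully open). A call has 1 to 10 rows; each row is the pose to reach, as a shift and turn from the pose commanded when the call began; what a row does not reach only later rows make up. A row lasts 1/12 s, in which the tool goes at most 41.7 mm and 7.16 degrees, less where a joint would pass 70% of its speed; a pose out of reach is approached as far as the arm can. A call with a number of a shift or a turn outside -1 to 1 is refused whole. A call with a gripper value outside its range is refused whole. The fingers move at their own pace and stop on an object; "newtons" is the grip in N (left out, the last holds). Time passes only in rows, so rows that repeat a pose let the fingers close. It gives the time, the measured TCP pose, the force, the opening and the grip force at its end, in the units of the state.
- env.state(): the state, without advancing time (a new reading comes with each control period).
- viewer.grab_frame(name): name is "scene" or "top" or "wrist"; returns a dict with "pixels" (420x560x3 uint8, red, green, blue), "camera_matrix" (3x3 intrinsics, pixels), "R" (3x3) and "t" (3): a world point X has camera coordinates R X + t; the wrist camera has in their place "mount" (4x4, takes a point from camera to tool coordinates, whose origin is the TCP and whose axes are the flange's). Camera axes: x right, y down, z forward; pixel columns grow to the right and rows downward; lengths in mm; the calibration is good to about 2 mm. The wrist camera is an equidistant fisheye: a pixel r from the principal point sees the ray r / f radians off the axis. A picture is of the moment at which its call begins: read the wrist's pose just before it. There is no depth.
- env.job_done(): hands the job in; it is judged then, once.
Trained networks look in a picture, given as the dict that the camera call returned (one of the last four; its "shot" number tells which), for a name from the list of things; names that differ only in an ending like _2 or _b are one class to them, and where a whole thing is asked for, a point or a joint stands for the part that bears it (a point fixed in the world has none). Each returns a list of dicts, best first, with "score" (0 to 1); they miss things now and then, are a little off and sometimes report something else, mostly with a low value. They report only what shows in the picture. A call takes as long as a camera call. They do not tell look-alikes from the thing itself.
- spotter.trace(picture, query): "mask" (420x560 bool, what is visible of it) and "box" ([centre column, centre row, width, height] in pixels, round what is visible of it).
- spotter.landmark_of(picture, query): "position" ([column, row] in pixels: a listed point, or the origin of a listed thing).
The state is a dict: "time_s": time; "qpos": joint angles; "qvel": joint speeds; "effort": joint torques, N m; "ee_pos": TCP position; "ee_rot": TCP orientation; "force": force on the tool from outside, world axes, zero at the start; "torque": the same for the moment, N m; "gripper_width": finger opening in mm; "gripper_force": force on a finger pad.
Only numpy, scipy, OpenCV 4.12 (cv2) and the standard library are available. Lean on these libraries where they do the work, as an engineer would, in place of code of your own. Each camera call takes 0.05 s, during which the arm holds its last target. There are 200 camera calls.

## Task

Get the telescopic lint brush ready for reaching behind the washing machine: press in the release button on top of its handle, pull its head straight out past the first click to the second stop, then take the handle, lift the brush at least 12 cm up out of its cradle and finish while holding it there, still, level and fully extended. Do not let go at the end, and leave the other things on the bench where they stand.

Things in the scene. Friction and masses are not known exactly. Their poses are not given: they have to be found in the camera images.
- cradle: Grey cradle fixed to the bench; foot 226 x 62 x 10 mm. Origin: centre of its underside; x = the way the brush head pulls out, z up. Saddles at x = -85 and +88 mm (16 mm long, 45 mm wide, tops at z = 59 mm) carry the handle; between them it is free. Plates at x = -107 (top z = 65) and +107 mm (forked, 45 mm wide, top z = 70) keep it from sliding along x. The brush lifts straight up out of it.
- brush: Handle of the loose telescopic brush: white square bar 30 x 30 x 200 mm, dark rubber bands at the rear. Origin at its centre; x along the bar to the head, z up. In the cradle the origin is 60 mm above the bench, axes as the cradle's. A steel tube 15 mm thick runs from it to the neck and head. The whole brush weighs about 0.28 kg; extended, it balances near x = +55 mm.
- handle_grip (a point): Point on the middle line of the handle, 45 mm from its centre towards the head (brush frame 45, 0, 0): a good place to take the 30 mm wide handle from above between the saddles, close to where the extended brush balances. The axes are those of the brush.
- handle_end (a point): Centre of the rear end of the handle (brush frame -100, 0, 0 mm). The axes are those of the brush.
- release (a joint): Travel of the release button in m: 0 = up (locked), 0.007 = fully in; it goes straight down, takes about 3 N, and stays in where it is left. The tube is locked until the button is in by about 0.005.
- release_top (a point): Centre of the top face of the round grey release button (20 mm across, standing 9 mm above its small plate) on top of the handle, at brush (80, 0, 28) mm when up. It moves with the button. The axes are those of the brush.
- telescope (a joint): How far the tube with the head is pulled out along the brush's x axis, in m: 0 = closed, first stop (a click) at 0.055, second stop at 0.109 to 0.111 = the end of the travel. Friction about 1.5 N, each click takes some 4 to 8 N to pass and the second stop is held by a click as well, so it stays out by itself.
- neck_grip (a point): Middle of the square neck of the brush head, the place to grip for pulling: white block 26 x 26 mm, 48 mm long along x, at brush (148, 0, 0) mm when closed, moving out with the head. Beyond it is the round head, 60 mm across, centre 52 mm further out, from 25 mm below to 8 mm above the line of the handle. Axes as the brush's.
- soap_carton: Bystander: paper soap carton 90 x 55 x 32 mm high beside the cradle. Origin: centre of its underside.
- dosing_cup: Bystander: small clear open cup 60 mm across, 50 mm high, beside the cradle. Origin: centre of its underside.
- detergent: Bystander: bottle 84 mm across, 210 mm high. Origin: centre of its underside.
- stain_jar: Bystander: jar 70 mm across, 90 mm high. Origin: centre of its underside.
- starch_can: Bystander: can 56 mm across, 160 mm high. Origin: centre of its underside.
- scrub_brush: Bystander: wooden scrubbing brush without a handle, 140 x 50 x 40 mm. Origin: centre of its underside.
- sink_scrubber: Bystander: plain hand brush with a fixed handle, no button, lying on the bench behind the cradle. Origin: under its middle.
There are look-alikes about, which are no part of the job. What is shaped like the cradle but red or turquoise is not meant.

How it is judged:
By the outcome, as a careful person would: the job done as asked, in the order asked, and still so for the second after the job is handed in, while the arm keeps its last pose, push and grip.
It also fails if it takes over 58 s, if anything falls off the work surface, if the arm or the gripper's body presses on something with over 40 N, if the wrist force passes 120 N, or if a joint passes its speed limit or range.

## Working session

There is one attempt and no reset: what is moved stays moved. The work goes in short steps, Python scripts to look and compute and a tool call to move; the robot and the scene stay as the last step left them, time stands still between calls to the robot, and variables do not carry over. Pictures are saved under pics/ and viewed, at most 10 in all, crops included, and the job is handed in when it is done.

Besides the shell and the picture viewer there is one more tool, called after "Emit:" as name(argument=value, ...) on one line, values as JSON. apply_moves: Moves the arm, as the interface text tells. Its arguments: {"type":"object","properties":{"delta_pos":{"type":"array"},"rot":{"type":"array"},"hand":{"type":"array"},"newtons":{"type":"number"}},"required":["delta_pos","rot","hand"]}

```bash
mkdir -p pics; ls
cat > h.py <<'E'
import numpy as np, cv2
from workcell import env, viewer, spotter
def save(p,n): cv2.imwrite('pics/'+n+'.png',cv2.cvtColor(p['pixels'],cv2.COLOR_RGB2BGR))
def unproj(p,uv,z):
    K=np.array(p['camera_matrix']);R=np.array(p['R']);t=np.array(p['t'])
    d=R.T@np.linalg.solve(K,[uv[0],uv[1],1.]);c=-R.T@t
    return c+d*(z-c[2])/d[2]
def proj(p,X):
    c=np.array(p['R'])@np.array(X,float)+np.array(p['t']);q=np.array(p['camera_matrix'])@c
    return q[:2]/q[2]
E
python3 - <<'E'
from h import *
s=env.state();print({k:np.round(v,2) for k,v in s.items()},env.hold_point_z)
a=viewer.grab_frame('top');b=viewer.grab_frame('scene')
save(a,'top');save(b,'scene')
print(np.round(-np.array(a['R']).T@a['t']),np.round(-np.array(b['R']).T@b['t']))
H={'brush':60,'handle_grip':60,'handle_end':60,'release_top':88,'neck_grip':60,'cradle':0}
for p,n in((a,'top'),(b,'scene')):
  for q in H:
    for r in spotter.landmark_of(p,q)[:4]:
      print(n,q,round(r['score'],2),np.round(r['position']),np.round(unproj(p,r['position'],H[q])[:2]))
cv2.imwrite('pics/both.png',cv2.cvtColor(np.vstack([a['pixels'],b['pixels']]),cv2.COLOR_RGB2BGR)[:, :])
E
```

```text
pics
{'time_s': np.float64(0.0), 'qpos': array([-73.45,  18.35,  89.71,   0.  ,  72.04,  -1.15]), 'qvel': array([-0.02,  0.06, -0.02, -0.03,  0.08, -0.02]), 'effort': array([ -0.  , -41.25, -23.2 ,   0.07,   0.05,  -0.  ]), 'ee_pos': array([ 174.61, -547.3 ,  213.12]), 'ee_rot': array([-179.9 ,   -0.  ,   17.69]), 'force': array([0.19, 0.37, 0.13]), 'torque': array([-0.04, -0.  ,  0.04]), 'gripper_force': np.float64(0.0), 'gripper_width': np.float64(91.2)} 18.8
[ 471.   24. 1106.] [1251. -507. 1117.]
top brush 0.58 [255. 193.] [563. 125.]
top handle_grip 0.67 [275. 192.] [567.  74.]
top handle_end 0.82 [220. 188.] [574. 217.]
top release_top 0.51 [284. 188.] [574.  51.]
top release_top 0.17 [276. 243.] [438.  68.]
top neck_grip 0.69 [315. 194.] [565. -26.]
top neck_grip 0.33 [247. 142.] [693. 151.]
top cradle 0.76 [259. 193.] [569. 121.]
top cradle 0.74 [200. 290.] [304. 273.]
top cradle 0.69 [368. 270.] [ 370. -174.]
top cradle 0.22 [285. 191.] [574.  52.]
scene brush 0.95 [306. 206.] [564. 125.]
scene brush 0.54 [275. 309.] [ 785. -158.]
scene brush 0.31 [330. 196.] [578. 211.]
scene handle_grip 0.64 [294. 217.] [575.  70.]
scene handle_end 0.59 [329. 194.] [569. 216.]
scene release_top 0.54 [282. 212.] [555.  40.]
scene release_top 0.46 [331. 194.] [590. 202.]
scene neck_grip 0.89 [265. 230.] [563. -26.]
scene cradle 0.85 [290. 152.] [295. 281.]
scene cradle 0.76 [307. 222.] [578. 124.]
scene cradle 0.69 [194. 222.] [ 364. -156.]
scene cradle 0.3 [280. 312.] [ 776. -134.]
```

View pics/top.png

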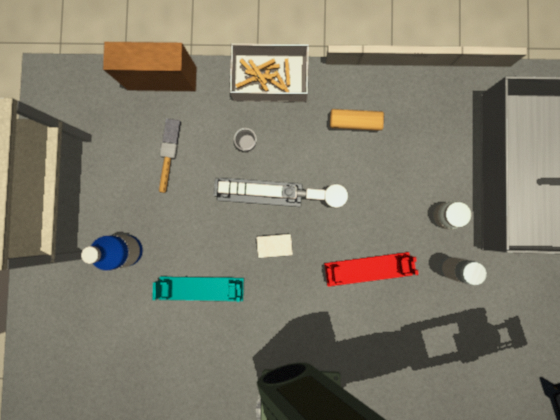

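View pics/scene.png

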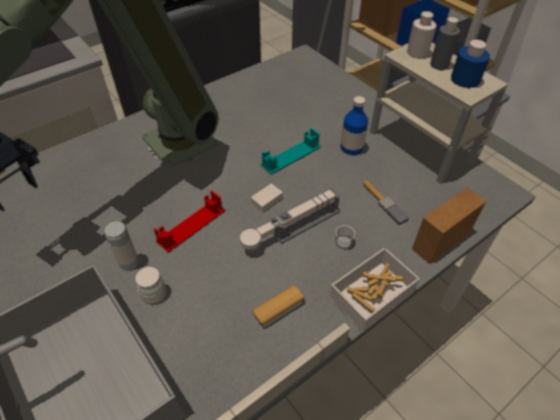

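The grey cradle with the white brush is at top-image (258,192); the red (370,270) and turquoise (198,289) empty cradles are look-alikes. The sink scrubber is at (168,155), with no button. The grey one fits the description, and its head points towards -y at (336,196). I'll confirm with one crop.

Run:
```python
from h import *
a=viewer.grab_frame('top')
c=a['pixels'][160:225,205:355]
cv2.imwrite('pics/crop.png',cv2.cvtColor(cv2.resize(c,None,fx=5,fy=5,interpolation=cv2.INTER_CUBIC),cv2.COLOR_RGB2BGR))
# axis: landmarks fit
src=[];dst=[]
```

```text
(no output)
```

View pics/crop.png

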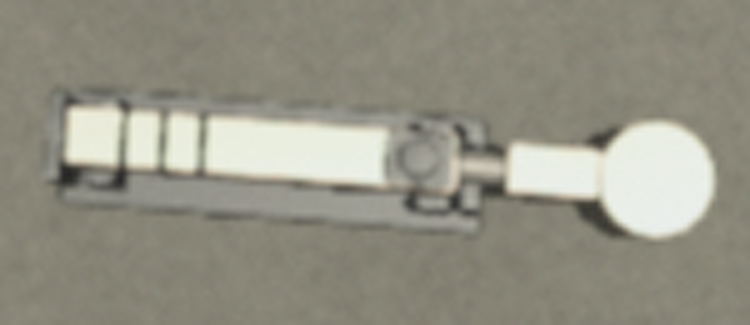

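The crop shows the grey cradle with the brush: button at crop (418,158), rear end (65,135), neck centre (555,170), head (658,180).

Run:
```python
from h import *
a=viewer.grab_frame('top')
obs=[((65,135),(-100,75)),((418,158),(80,88)),((555,171),(148,73)),((658,180),(200,68))]
P=[];L=[]
for (x,y),(l,z) in obs:
  w=unproj(a,(205+(x+.5)/5-.5,160+(y+.5)/5-.5),z);print(l,np.round(w,1));P.append(w[:2]);L.append(l)
P=np.array(P);L=np.array(L)
A=np.c_[L,np.ones(4)];c,*_=np.linalg.lstsq(A,P,rcond=None);print(c,np.degrees(np.arctan2(c[0,1],c[0,0])));print(A@c-P)
for l in(45,80,148,258):print(l,np.round(c[0]/np.linalg.norm(c[0])*l+c[1],1))
s=env.state();print(s['ee_pos'],s['ee_rot'])
```

```text
-100 [575.7 220.2  75. ]
80 [566.5  41.3  88. ]
148 [562.7 -27.5  73. ]
200 [559.7 -79.8  68. ]
[[-5.29587711e-02 -9.99670770e-01]
 [ 5.70500311e+02  1.20518484e+02]] -93.03247864663354
[[ 0.09913914  0.26758721]
 [-0.21160759 -0.71381872]
 [-0.0836314   0.1035016 ]
 [ 0.19609984  0.34272991]]
45 [568.1  75.6]
80 [566.3  40.6]
148 [562.7 -27.3]
258 [ 556.9 -137.1]
[ 174.75315432 -547.8450806   214.01293592] [1.79988015e+02 1.24892807e-03 1.76946243e+01]
```

Emit:
apply_moves(delta_pos=[[0.65, 0.98, 0], [0.65, 0.98, 0], [0.65, 0.98, 0], [0.65, 0.98, 0]], rot=[[0, 0, 0.16], [0, 0, 0.16], [0, 0, 0.16], [0, 0, 0.16]], hand=[0, 0, 0, 0], newtons=20)

```text
time_s: 1.13
ee_pos: [254.2, -426.2, 214.0]
ee_rot: [-179.9, -0.1, 31.6]
force: [-0.4, -0.6, 0.0]
gripper_width: 67.4
gripper_force: 0.0
```

Emit:
apply_moves(delta_pos=[[0.65, 0.98, 0], [0.65, 0.98, 0], [0.65, 0.98, 0], [0.65, 0.98, 0]], rot=[[0, 0, 0.16], [0, 0, 0.16], [0, 0, 0.16], [0, 0, 0.16]], hand=[0, 0, 0, 0])

```text
time_s: 1.47
ee_pos: [332.3, -308.9, 214.2]
ee_rot: [-180.0, -0.1, 45.4]
force: [0.4, 0.0, -0.5]
gripper_width: 40.7
gripper_force: 0.0
```

Emit:
apply_moves(delta_pos=[[0.65, 0.98, 0], [0.65, 0.98, 0], [0.65, 0.98, 0], [0.65, 0.98, 0]], rot=[[0, 0, 0.16], [0, 0, 0.16], [0, 0, 0.16], [0, 0, 0.16]], hand=[0, 0, 0, 0])

```text
time_s: 1.8
ee_pos: [410.7, -191.4, 214.3]
ee_rot: [180.0, -0.1, 59.1]
force: [0.3, -1.0, -0.4]
gripper_width: 13.9
gripper_force: 0.0
```

Emit:
apply_moves(delta_pos=[[0.65, 0.98, 0], [0.65, 0.98, 0], [0.65, 0.98, 0], [0.65, 0.98, 0]], rot=[[0, 0, 0.16], [0, 0, 0.16], [0, 0, 0.16], [0, 0, 0.16]], hand=[0, 0, 0, 0])

```text
time_s: 2.13
ee_pos: [489.1, -73.6, 214.2]
ee_rot: [179.9, -0.1, 72.9]
force: [0.2, -1.5, -0.3]
gripper_width: 0.1
gripper_force: 0.0
```

Emit:
apply_moves(delta_pos=[[0.65, 0.98, 0], [0.65, 0.98, 0], [0.65, 0.98, 0], [0.65, 0.98, -0.5], [0.65, 0.98, -0.5], [0.65, 0.98, -0.5]], rot=[[0, 0, 0.16], [0, 0, 0.16], [0, 0, 0.16], [0, 0, 0.166], [0, 0, 0.166], [0, 0, 0.166]], hand=[0, 0, 0, 0, 0, 0])

```text
time_s: 2.63
ee_pos: [562.3, 41.5, 149.3]
ee_rot: [-179.5, 0.0, 87.1]
force: [-0.5, -0.4, -0.5]
gripper_width: 0.5
gripper_force: 0.0
```

```bash
cat >> h.py <<'E'
from scipy.spatial.transform import Rotation as Ro
def wun(p,s,uv,z):
    K=np.array(p['camera_matrix']);M=np.array(p['mount'])
    d=(np.array(uv)-K[:2,2])/np.array([K[0,0],K[1,1]]);r=np.linalg.norm(d)
    ray=np.r_[np.sin(r)*d/max(r,1e-9),np.cos(r)]
    W=Ro.from_euler('xyz',s['ee_rot'],degrees=True).as_matrix()
    o=W@M[:3,3]+s['ee_pos'];v=W@M[:3,:3]@ray
    return o+v*(z-o[2])/v[2]
E
python3 - <<'E'
from h import *
s=env.state();p=viewer.grab_frame('wrist');save(p,'w1')
print(s['ee_pos'],s['ee_rot'],np.round(p['mount'],2))
for q,z in(('release_top',88),('neck_grip',60),('handle_grip',60),('handle_end',60)):
  for r in spotter.landmark_of(p,q)[:2]: print(q,r['score'],np.round(r['position'],1),np.round(wun(p,s,r['position'],z),1))
E
```

```text
[562.29288813  41.51332011 149.28827086] [-1.79470565e+02  4.62801434e-02  8.70935843e+01] [[  -0.     -0.96   -0.27   75.51]
 [   1.     -0.     -0.     -1.26]
 [  -0.     -0.27    0.96 -171.17]
 [   0.      0.      0.      1.  ]]
release_top 0.77 [279.2 222.7] [563.6  43.8  88. ]
handle_grip 0.82 [280.5 173.8] [566.3  76.3  60. ]
```

View pics/w1.png

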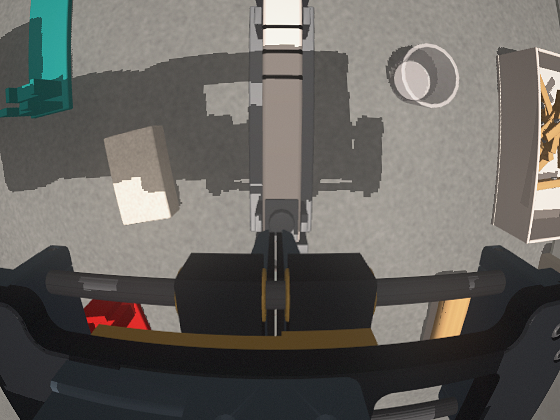

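The wrist picture shows the handle along column 281, with the button at (281,222) just under the shut fingertips, so it is aligned. Descending.

Emit:
apply_moves(delta_pos=[[0, 0, -0.25], [0, 0.005, -0.5], [0, 0.005, -0.5], [0, 0.005, -0.5], [0, 0.005, -0.5]], rot=[[0, 0, 0], [0, 0, 0], [0, 0, 0], [0, 0, 0], [0, 0, 0]], hand=[0, 0, 0, 0, 0])

```text
time_s: 3.3
ee_pos: [566.1, 40.4, 96.1]
ee_rot: [179.8, -0.0, 86.9]
force: [-0.1, 0.2, 1.2]
gripper_width: 0.8
gripper_force: 0.0
```

Emit:
apply_moves(delta_pos=[[0, 0, -0.025], [0, 0, -0.05], [0, 0, -0.05], [0, 0, -0.05]], rot=[[0, 0, 0], [0, 0, 0], [0, 0, 0], [0, 0, 0]], hand=[0, 0, 0, 0])

```text
time_s: 3.63
ee_pos: [564.9, 40.8, 88.4]
ee_rot: [180.0, -0.0, 87.0]
force: [0.0, -0.5, -0.3]
gripper_width: 0.5
gripper_force: 0.0
```

Emit:
apply_moves(delta_pos=[[0, 0, -0.015], [0, 0, -0.03], [0, 0, -0.03], [0, 0, -0.03]], rot=[[0, 0, 0], [0, 0, 0], [0, 0, 0], [0, 0, 0]], hand=[0, 0, 0, 0])

```text
time_s: 3.97
ee_pos: [565.1, 40.8, 84.5]
ee_rot: [180.0, -0.0, 87.0]
force: [-0.1, -0.6, 2.0]
gripper_width: 0.4
gripper_force: 0.8
```

Emit:
apply_moves(delta_pos=[[0, 0, -0.01], [0, 0, -0.02], [0, 0, -0.02], [0, 0, -0.02]], rot=[[0, 0, 0], [0, 0, 0], [0, 0, 0], [0, 0, 0]], hand=[0, 0, 0, 0])

```text
time_s: 4.3
ee_pos: [565.0, 40.8, 81.9]
ee_rot: [180.0, -0.0, 87.0]
force: [1.1, 0.4, 1.9]
gripper_width: 0.4
gripper_force: 0.6
```

Emit:
apply_moves(delta_pos=[[0, 0, -0.005], [0, 0, -0.01], [0, 0, -0.01], [0, 0, -0.01]], rot=[[0, 0, 0], [0, 0, 0], [0, 0, 0], [0, 0, 0]], hand=[0, 0, 0, 0])

```text
time_s: 4.63
ee_pos: [565.1, 40.8, 81.3]
ee_rot: [179.9, -0.0, 87.0]
force: [0.0, 0.4, 5.8]
gripper_width: 0.4
gripper_force: 2.6
```

Emit:
apply_moves(delta_pos=[[0, 0, -0.005], [0, 0, -0.005], [0, 0, -0.005], [0, 0, -0.005]], rot=[[0, 0, 0], [0, 0, 0], [0, 0, 0], [0, 0, 0]], hand=[0, 0, 0, 0])

```text
time_s: 4.97
ee_pos: [565.0, 40.8, 81.2]
ee_rot: [179.9, -0.0, 87.0]
force: [-0.6, -0.7, 8.6]
gripper_width: 0.5
gripper_force: 4.2
```

Emit:
apply_moves(delta_pos=[[0, 0, 0.2], [0, 0, 0.5], [0, 0, 0.5], [-0.015, -0.3, 0.5], [-0.025, -0.57, 0.5], [-0.025, -0.57, 0.5], [-0.025, -0.57, 0.5], [-0.025, -0.57, 0.5], [-0.025, -0.57, 0.5]], rot=[[0, 0, 0], [0, 0, 0], [0, 0, 0], [0, 0, 0], [0, 0, 0], [0, 0, 0], [0, 0, 0], [0, 0, 0], [0, 0, 0]], hand=[0, 0, 0.8, 0.8, 0.8, 0.8, 0.8, 0.8, 0.8])

```text
time_s: 5.72
ee_pos: [561.5, -26.8, 139.8]
ee_rot: [-180.0, -0.0, 87.0]
force: [0.3, -0.4, 0.9]
gripper_width: 44.1
gripper_force: 0.0
```

Run:
```python
from h import *
s=env.state();p=viewer.grab_frame('wrist');save(p,'w2')
print(s['ee_pos'],s['ee_rot'],s['gripper_width'])
for q,z in(('release_top',81),('neck_grip',60),('handle_grip',60),('handle_end',60)):
  for r in spotter.landmark_of(p,q)[:2]: print(q,r['score'],np.round(r['position'],1),np.round(wun(p,s,r['position'],z),1))
```

```text
[561.54343759 -26.78375817 139.78887562] [-1.79959143e+02 -2.67846675e-02  8.69978586e+01] 44.06633118823041
release_top 0.84 [277.4 132.1] [565.5  42.6  81. ]
neck_grip 0.74 [272.5 217.3] [558.1 -25.5  60. ]
handle_grip 0.7 [273.6 219.5] [558.9 -27.4  60. ]
handle_grip 0.59 [276.3  84.1] [566.7  79.3  60. ]
```

View pics/w2.png

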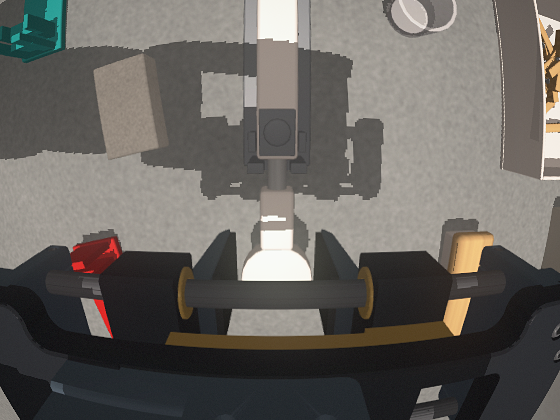

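The neck at (277,218) lies midway between the open fingers, and the button at (277,132) is down. Descending onto the neck.

Emit:
apply_moves(delta_pos=[[0, 0, -0.1], [0, 0, -0.35], [0, 0, -0.6], [0, 0, -0.82], [0, 0, -0.82], [0, 0, -0.82]], rot=[[0, 0, 0], [0, 0, 0], [0, 0, 0], [0, 0, 0], [0, 0, 0], [0, 0, 0]], hand=[0.8, 0.8, 0.8, 0.7, 0.7, 0.7])

```text
time_s: 6.47
ee_pos: [561.0, -27.3, 41.0]
ee_rot: [-179.8, -0.0, 87.0]
force: [0.4, 0.3, 0.4]
gripper_width: 63.7
gripper_force: 0.0
```

Emit:
apply_moves(delta_pos=[[0, 0, 0], [0, 0, 0], [0, 0, 0], [0, 0, 0], [0, 0, 0], [0, 0, 0], [0, 0, 0], [0, 0, 0]], rot=[[0, 0, 0], [0, 0, 0], [0, 0, 0], [0, 0, 0], [0, 0, 0], [0, 0, 0], [0, 0, 0], [0, 0, 0]], hand=[0, 0, 0, 0, 0, 0, 0, 0], newtons=25)

```text
time_s: 7.13
ee_pos: [562.1, -27.7, 42.3]
ee_rot: [179.9, 0.0, 87.0]
force: [-0.2, -0.6, 3.2]
gripper_width: 26.3
gripper_force: 25.0
```

Emit:
apply_moves(delta_pos=[[-0.002, -0.04, 0], [-0.006, -0.12, 0], [-0.011, -0.21, 0], [-0.015, -0.29, 0], [-0.02, -0.375, 0], [-0.024, -0.46, 0], [-0.029, -0.54, 0], [-0.033, -0.62, 0], [-0.037, -0.7, 0], [-0.037, -0.7, 0]], rot=[[0, 0, 0], [0, 0, 0], [0, 0, 0], [0, 0, 0], [0, 0, 0], [0, 0, 0], [0, 0, 0], [0, 0, 0], [0, 0, 0], [0, 0, 0]], hand=[0, 0, 0, 0, 0, 0, 0, 0, 0, 0])

```text
time_s: 7.97
ee_pos: [557.2, -114.2, 41.7]
ee_rot: [180.0, 0.1, 86.9]
force: [-0.6, -1.8, 4.1]
gripper_width: 25.8
gripper_force: 25.0
```

Emit:
apply_moves(delta_pos=[[-0.003, -0.06, 0], [-0.006, -0.12, 0], [-0.009, -0.17, 0], [-0.011, -0.21, 0], [-0.011, -0.21, 0], [-0.011, -0.21, 0]], rot=[[0, 0, 0], [0, 0, 0], [0, 0, 0], [0, 0, 0], [0, 0, 0], [0, 0, 0]], hand=[0, 0, 0, 0, 0, 0])

```text
time_s: 8.47
ee_pos: [555.9, -138.0, 41.8]
ee_rot: [-180.0, 0.1, 87.0]
force: [-0.1, -2.3, 1.7]
gripper_width: 25.9
gripper_force: 25.0
```

Emit:
apply_moves(delta_pos=[[-0.001, -0.012, 0], [-0.001, -0.025, 0], [-0.001, -0.025, 0], [-0.001, -0.025, 0]], rot=[[0, 0, 0], [0, 0, 0], [0, 0, 0], [0, 0, 0]], hand=[0, 0, 0, 0])

```text
time_s: 8.8
ee_pos: [555.6, -139.9, 41.6]
ee_rot: [-180.0, 0.0, 87.0]
force: [-0.9, 0.3, 1.2]
gripper_width: 25.8
gripper_force: 25.0
```

Emit:
apply_moves(delta_pos=[[-0.001, -0.012, 0], [-0.001, -0.025, 0], [-0.001, -0.025, 0], [-0.001, -0.025, 0]], rot=[[0, 0, 0], [0, 0, 0], [0, 0, 0], [0, 0, 0]], hand=[0, 0, 0, 0])

```text
time_s: 9.13
ee_pos: [555.2, -141.5, 41.4]
ee_rot: [-179.9, -0.1, 86.9]
force: [0.8, 5.2, -1.1]
gripper_width: 25.8
gripper_force: 25.0
```

Run:
```python
from h import *
s=env.state();p=viewer.grab_frame('wrist');save(p,'w3')
a=viewer.grab_frame('top');save(a,'t3')
print(s['ee_pos'],s['force'])
for q,z in(('release_top',81),('neck_grip',60),('handle_grip',60),('handle_end',60)):
  for r in spotter.landmark_of(p,q)[:2]: print(q,r['score'],np.round(r['position'],1),np.round(wun(p,s,r['position'],z),1))
  for r in spotter.landmark_of(a,q)[:2]: print('top',q,r['score'],np.round(r['position'],1),np.round(unproj(a,r['position'],z),1))
w=cv2.resize(p['pixels'],(400,300));c=cv2.resize(a['pixels'][150:240,200:400],(800,360),interpolation=cv2.INTER_CUBIC)
o=np.zeros((600,800,3),np.uint8);o[:240,:320]=cv2.resize(p['pixels'],(320,240));o[240:]=c
cv2.imwrite('pics/c3.png',o[:,:,::-1])
```

```text
[ 555.2001353  -141.5183856    41.35104345] [ 0.80733463  5.19073078 -1.06328892]
top release_top 0.46 [288.  191.2] [567.1  41.9  81. ]
neck_grip 0.65 [273.9 266.9] [ 553.5 -137.9   60. ]
neck_grip 0.22 [525.1 206.2] [ 707.8 -113.2   60. ]
top neck_grip 0.71 [362.4 198.6] [ 554.1 -147.    60. ]
top neck_grip 0.52 [289.1 191.4] [568.7  39.4  60. ]
top handle_grip 0.78 [275.4 190.8] [569.5  74.5  60. ]
top handle_end 0.57 [220.6 187.7] [574.6 215.3  60. ]
```

View pics/c3.png

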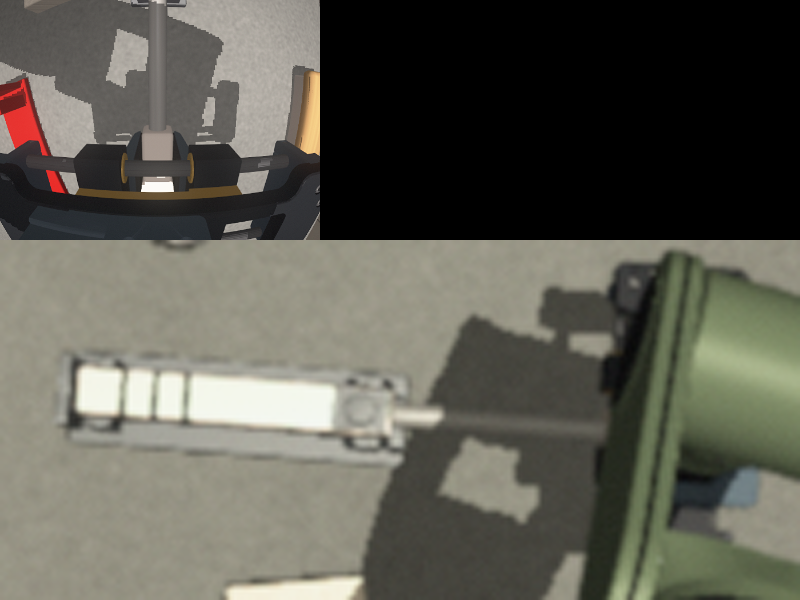

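The tube is out, and the handle slid some 3 mm forward against the fork. One more small pull should confirm the end stop.

Emit:
apply_moves(delta_pos=[[-0.001, -0.012, 0], [-0.001, -0.025, 0], [-0.001, -0.025, 0], [-0.001, -0.025, 0]], rot=[[0, 0, 0], [0, 0, 0], [0, 0, 0], [0, 0, 0]], hand=[0, 0, 0, 0])

```text
time_s: 9.97
ee_pos: [554.9, -141.6, 41.0]
ee_rot: [-179.9, -0.4, 86.8]
force: [1.6, 14.6, -0.1]
gripper_width: 26.0
gripper_force: 25.0
```

Hard stop confirmed: 14.6 N with no further travel. Relaxing the pull, releasing the neck, then raising.

Emit:
apply_moves(delta_pos=[[0.001, 0.03, 0], [0.001, 0.03, 0], [0.001, 0.03, 0], [0.001, 0.03, 0], [0.001, 0.03, 0], [0.001, 0.03, 0], [0.001, 0.03, 0], [0.001, 0.03, 0], [0.001, 0.03, 0]], rot=[[0, 0, 0], [0, 0, 0], [0, 0, 0], [0, 0, 0], [0, 0, 0], [0, 0, 0], [0, 0, 0], [0, 0, 0], [0, 0, 0]], hand=[0, 0, 0.7, 0.7, 0.7, 0.7, 0.7, 0.7, 0.7])

```text
time_s: 10.72
ee_pos: [555.7, -142.4, 41.7]
ee_rot: [180.0, 0.0, 87.0]
force: [-0.5, -0.5, 0.7]
gripper_width: 63.7
gripper_force: 0.0
```

Emit:
apply_moves(delta_pos=[[0, 0, 0.15], [0, 0, 0.4], [0, 0, 0.7], [0, 0, 0.7], [0, 0, 0.7]], rot=[[0, 0, 0], [0, 0, 0], [0, 0, 0], [0, 0, 0], [0, 0, 0]], hand=[0.7, 0.7, 0.7, 0.7, 0.7])

```text
time_s: 11.13
ee_pos: [557.2, -142.7, 128.1]
ee_rot: [179.7, 0.1, 87.0]
force: [-0.4, 0.3, -1.6]
gripper_width: 64.1
gripper_force: 0.0
```

Emit:
apply_moves(delta_pos=[[0.015, 0.3, 0], [0.03, 0.6, 0], [0.05, 0.87, 0], [0.05, 0.87, 0]], rot=[[0, 0, 0], [0, 0, 0], [0, 0, 0], [0, 0, 0]], hand=[0.7, 0.7, 0.7, 0.7])

```text
time_s: 11.47
ee_pos: [560.8, -33.0, 124.3]
ee_rot: [-179.8, -0.1, 87.2]
force: [-0.7, 0.6, -0.1]
gripper_width: 63.7
gripper_force: 0.0
```

Emit:
apply_moves(delta_pos=[[0.015, 0.3, 0], [0.03, 0.6, 0], [0.05, 0.87, 0], [0.05, 0.87, 0], [0.05, 0.87, 0]], rot=[[0, 0, 0], [0, 0, 0], [0, 0, 0], [0, 0, 0], [0, 0, 0]], hand=[0.7, 0.7, 0.7, 0.7, 0.7])

```text
time_s: 11.88
ee_pos: [567.0, 67.4, 124.5]
ee_rot: [-179.9, 0.1, 87.1]
force: [-0.4, -1.0, -0.5]
gripper_width: 64.1
gripper_force: 0.0
```

Run:
```python
from h import *
s=env.state();p=viewer.grab_frame('wrist');a=viewer.grab_frame('top');b=viewer.grab_frame('scene')
print(s['ee_pos'],s['ee_rot'],s['gripper_width'])
for q,z in(('release_top',81),('neck_grip',60),('handle_grip',60),('handle_end',60)):
  for n,pp in(('top',a),('scene',b)):
    for r in spotter.landmark_of(pp,q)[:1]: print(n,q,r['score'],np.round(r['position'],1),np.round(unproj(pp,r['position'],z),1))
o=np.zeros((600,800,3),np.uint8);o[:300,:400]=cv2.resize(p['pixels'],(400,300));o[:300,400:]=cv2.resize(b['pixels'][170:290,200:360],(400,300));o[300:]=cv2.resize(a['pixels'][160:235,200:400],(800,300),interpolation=cv2.INTER_CUBIC)
cv2.imwrite('pics/c4.png',o[:,:,::-1])
```

```text
[567.04241254  67.41998363 124.51351392] [-1.79875714e+02  5.17293994e-02  8.71400017e+01] 64.12111673276725
top release_top 0.29 [353.6 126.3] [ 734.3 -119.3   81. ]
scene release_top 0.43 [281.3 213.9] [557.2  37.   81. ]
top neck_grip 0.9 [361.5 202.2] [ 544.9 -144.8   60. ]
scene neck_grip 0.66 [231.2 247.2] [ 555.2 -139.5   60. ]
scene handle_grip 0.88 [289.4 216.1] [564.6  62.   60. ]
top handle_end 0.91 [219.3 184.8] [582.  218.9  60. ]
scene handle_end 0.75 [383.6 198.2] [684.2 338.9  60. ]
```

View pics/c4.png

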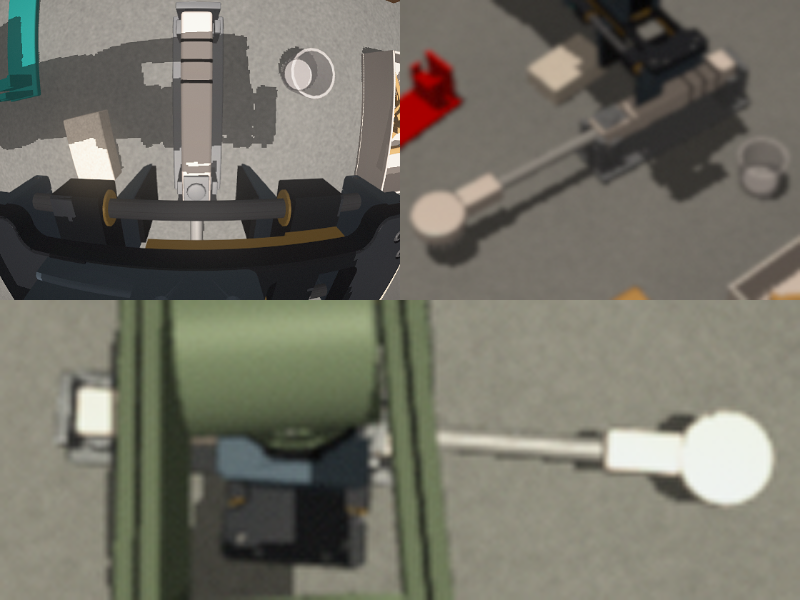

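The brush is fully extended in both views, and the handle at wrist (197,150) is centred between the fingers. Descending and gripping.

Emit:
apply_moves(delta_pos=[[0, 0, -0.15], [0, 0, -0.4], [0, 0, -0.6], [0, 0, -0.7], [0, 0, -0.7], [0, 0, -0.7]], rot=[[0, 0, 0], [0, 0, 0], [0, 0, 0], [0, 0, 0], [0, 0, 0], [0, 0, 0]], hand=[0.7, 0.7, 0.7, 0.7, 0.7, 0.7])

```text
time_s: 12.93
ee_pos: [567.6, 66.5, 41.5]
ee_rot: [-179.9, 0.0, 87.0]
force: [0.5, 0.4, 0.2]
gripper_width: 63.7
gripper_force: 0.0
```

Emit:
apply_moves(delta_pos=[[0, 0, 0], [0, 0, 0], [0, 0, 0], [0, 0, 0], [0, 0, 0], [0, 0, 0], [0, 0, 0], [0, 0, 0], [0, 0, 0]], rot=[[0, 0, 0], [0, 0, 0], [0, 0, 0], [0, 0, 0], [0, 0, 0], [0, 0, 0], [0, 0, 0], [0, 0, 0], [0, 0, 0]], hand=[0, 0, 0, 0, 0, 0, 0, 0, 0], newtons=40)

```text
time_s: 13.68
ee_pos: [567.7, 66.6, 42.2]
ee_rot: [180.0, -0.0, 87.0]
force: [-2.0, -0.5, 6.2]
gripper_width: 30.1
gripper_force: 40.0
```

Emit:
apply_moves(delta_pos=[[0, 0.012, 0], [0, 0.012, 0.04], [0, 0.012, 0.12], [0, 0.012, 0.22], [0, 0.012, 0.34], [0, 0.012, 0.46], [0, 0.012, 0.58], [0, 0.012, 0.65], [0, 0.012, 0.65]], rot=[[0, 0, 0], [0, 0, 0], [0, 0, 0], [0, 0, 0], [0, 0, 0], [0, 0, 0], [0, 0, 0], [0, 0, 0], [0, 0, 0]], hand=[0, 0, 0, 0, 0, 0, 0, 0, 0])

```text
time_s: 14.43
ee_pos: [569.1, 68.3, 121.9]
ee_rot: [179.8, -0.0, 87.0]
force: [0.4, 0.1, -3.5]
gripper_width: 29.5
gripper_force: 40.0
```

Emit:
apply_moves(delta_pos=[[0, 0, 0.06], [0, 0, 0.18], [0, 0, 0.3], [0, 0, 0.42], [0, 0, 0.54], [0, 0, 0.62], [0, 0, 0.66], [0, 0, 0.66], [0, 0, 0.66], [0, 0, 0.66]], rot=[[0, 0, 0], [0, 0, 0], [0, 0, 0], [0, 0, 0], [0, 0, 0], [0, 0, 0], [0, 0, 0], [0, 0, 0], [0, 0, 0], [0, 0, 0]], hand=[0, 0, 0, 0, 0, 0, 0, 0, 0, 0])

```text
time_s: 15.27
ee_pos: [567.1, 68.0, 197.9]
ee_rot: [-179.9, 0.0, 87.0]
force: [0.1, -0.5, -2.9]
gripper_width: 29.8
gripper_force: 40.0
```

Run:
```python
from h import *
s=env.state();p=viewer.grab_frame('wrist');a=viewer.grab_frame('top');b=viewer.grab_frame('scene')
print({k:np.round(s[k],2) for k in('ee_pos','ee_rot','gripper_width','force','torque','qvel')})
u=np.array([-.0529,-.9986,0]);h0=np.array([567.3,67.9,s['ee_pos'][2]+18.8])
for n,pp in(('top',a),('scene',b)):
  for q,l in(('neck_grip',258),('handle_end',-100)):
    r=spotter.landmark_of(pp,q)[:1]
    print(n,q,'expected',np.round(proj(pp,h0+u*(l-50)),1),[(x['score'],np.round(x['position'],1)) for x in r])
o=np.zeros((600,800,3),np.uint8);o[:300,:400]=cv2.resize(p['pixels'],(400,300));o[:300,400:]=cv2.resize(b['pixels'][130:280,190:390],(400,300));o[300:]=cv2.resize(a['pixels'][160:235,200:400],(800,300),interpolation=cv2.INTER_CUBIC)
cv2.imwrite('pics/c5.png',o[:,:,::-1])
```

```text
{'ee_pos': array([567.08,  67.97, 197.85]), 'ee_rot': array([-1.7988e+02,  2.0000e-02,  8.6960e+01]), 'gripper_width': np.float64(29.85), 'force': array([ 0.1 , -0.47, -2.94]), 'torque': array([-0.  , -0.08, -0.03]), 'qvel': array([ 0.02,  0.12, -0.02,  0.03,  0.05,  0.07])}
top neck_grip expected [371. 192.] [(0.68, array([369.8, 189.9]))]
top handle_end expected [206.6 180. ] [(0.9, array([205. , 182.1]))]
scene neck_grip expected [226.8 211.2] [(0.58, array([228.4, 210.5]))]
scene handle_end expected [335.7 157.7] [(0.79, array([335.5, 157.6]))]
```

View pics/c5.png

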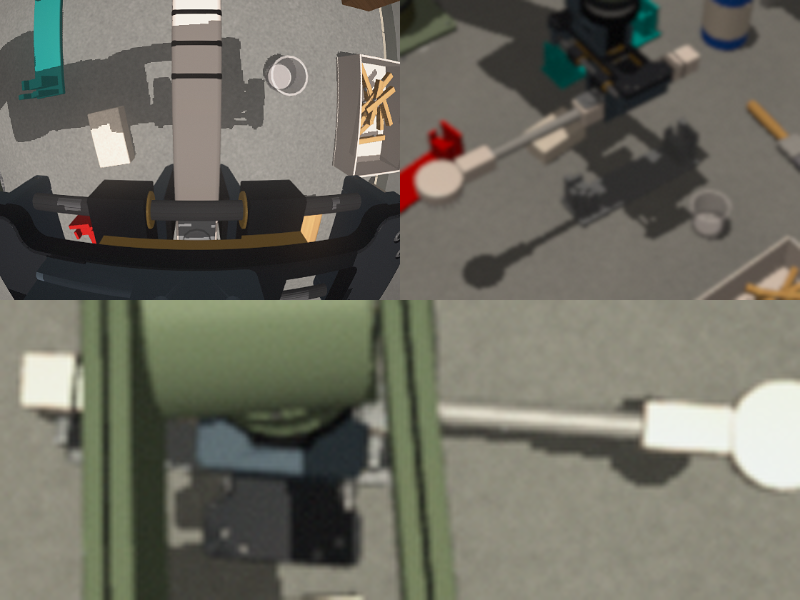

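The brush hangs level and extended, about 156 mm up, with the neck and rear end within about 2 px of where they should be. Letting it settle, then handing in.

Emit:
apply_moves(delta_pos=[[0, 0, 0], [0, 0, 0], [0, 0, 0], [0, 0, 0], [0, 0, 0], [0, 0, 0]], rot=[[0, 0, 0], [0, 0, 0], [0, 0, 0], [0, 0, 0], [0, 0, 0], [0, 0, 0]], hand=[0, 0, 0, 0, 0, 0])

```text
time_s: 16.12
ee_pos: [567.7, 68.0, 199.0]
ee_rot: [180.0, -0.0, 87.0]
force: [-0.4, -0.7, -2.8]
gripper_width: 30.0
gripper_force: 40.0
```

```bash
python3 -c "
from workcell import env
s=env.state();print(s['ee_pos'],s['gripper_width'],s['gripper_force']);print(env.job_done())"
```

```text
[567.74837173  68.01306012 199.00941413] 29.96487800713153 39.9941611289978
the job is handed in; nothing more can be done
None
```

The job is handed in (no verdict was returned): I pressed the button fully in, pulled the head out to the second stop, and the arm is holding the brush still, level and extended about 15.6 cm above its cradle, at 16.1 s with nothing else touched.

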